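# Drain the brush rinser's strainer over the slip cup

## Robot

A 6-joint arm with a two-finger parallel gripper is mounted at the origin on the work surface. World frame = base frame: x ahead of the robot, y to its left, z up, the work surface at z = 0. Lengths are in m, angles in degrees, forces in N, time in s.
With the tool pointing down it reaches from about 0.35 to 0.875 m from the base axis. Payload 4.2 kg.
Tool frame: the origin (TCP) lies midway between the tips of the shut fingers; the grasp point (between the pads) lies 19 mm behind it; x points along the fingers, y is the direction in which the jaws open and shut, and the axes are right-handed (so a half turn about x gives the same grasp; the last joint's range is limited). The gripper opens to 87 mm and grips with 3 to 60 N. Pads are 19 mm wide; open, the fingers measure 117 mm over their backs; the gripper's body (75 mm by 190 mm) begins 51 mm behind the grasp point.
Start: joints at [80.134, 22.042, 0.453, 0, -68.411, -14.817], TCP at [0.261, 0.568, 0.2] pointing down, gripper open.
Joint ranges: [-179.83, 179.83], [-69.29, 118.12], [-61.27, 80.66], [-181.25, 117.63], [-171.15, -9.14], [-177.46, 177.46]. Speed limits (degrees/s): [159.86, 159.86, 180, 180, 180, 180].

## Interface

Orientations are given as a 3x3 rotation matrix whose columns are the frame's x, y, z axes.
In Python, from station import r gives the robot as it stands.
- The arm moves only by the tool play_rows, never from a script. Its argument "plan" is a list that holds one entry, the list of rows, each a list of 6 numbers: the shift along the tool's x, y, z in cm, then the turn, a rotation vector about the tool's x, y, z in units of 10 degrees (1.0 is 10 degrees). A call has 1 to 5 rows; each row is the pose to reach, as a shift and turn from the pose commanded when the call began, along the tool's axes at that moment; what a row does not reach only later rows make up. A row lasts 1/8 s, in which the tool goes at most 62.5 mm and 10.7 degrees, less where a joint would pass 70% of its speed; a pose out of reach is approached as far as the arm can. A call with a gripper value outside its range is refused whole. "hand" is the opening, from 0 (shut) to 1 (fully open), set as the call begins (left out, the last holds). The fingers move at their own pace and stop on an object; the grip force is fixed at half the most. Time passes only in rows, so rows that repeat a pose let the fingers close. It gives the time, the measured TCP pose, the force and the opening at its end, in the units of the state.
- r.sense(): the state, without advancing time (a new reading comes with each control period).
- r.capture(name): name is "side" or "top"; returns (picture, depth): 400x640x3 uint8, blue, green, red; 400x640 float32, m along the optical axis (not along the pixel's ray), 0 where there is no reading.
- r.get_calibration(name): a dict with "vfov" (degrees; the focal length in pixels is half the picture's height over the tangent of half this angle, whatever the lens; pixels are square), "cx", "cy" (the principal point, pixels), "distortion" ([k1, k2, p1, p2, k3] as OpenCV has them; the pictures are not rectified), "rvec" (rotation vector, rad) and "tvec" (3), from world to camera coordinates, as OpenCV has them. Camera axes: x right, y down, z forward; pixel columns grow to the right and rows downward; lengths in m; the calibration is good to about 2 mm. A picture is of the moment at which its call begins. get_calibration takes no time and is no camera call.
- r.finish_job(): hands the job in, once; it reports no verdict.
The state is a dict: "time_s": time; "joints": joint angles; "joint_velocities": joint speeds; "effort": joint torques, N m; "tcp_pos": TCP position; "ee_rot": TCP orientation; "wrist_force": force on the tool from outside, world axes, zero at the start; "moment": the same for the moment, N m; "gripper_width": opening from 0.0 (shut) to 1.0 (fully open).
Only numpy, scipy, OpenCV 4.12 (cv2) and the standard library are available. Lean on these libraries where they do the work, as an engineer would, in place of code of your own. Each camera call takes 0.05 s, during which the arm holds its last target.

## Task

The strainer cassette of the brush rinser is to be drained into the square clay cup, which has toppled over: first stand the cup upright on the bench, on its foot, and let go of it. Then pinch the cassette's two side catches together, lift it straight out of the rinser and hold it, upright and by its catches, centred over the mouth of the cup, a few centimetres above the rim and touching nothing else. Finish holding it there; do not put it down, and leave everything else on the bench where it is.

Things in the scene. Friction and masses are not known exactly. Their poses are not given: they have to be found in the camera images.
- cup_centre (a point): centre, half-way up, of the square slab-built clay cup (terracotta, 52 x 52 mm, 76 mm tall, walls 5 mm, open mouth, closed flat foot, about 0.2 kg). Its own x axis points from foot to mouth; y and z are normal to its flat sides. At the start it lies on a side on the bench (centre 26 mm up, x axis level); upright, x points up and the centre is 38 mm up
- cup_mouth (a point): centre of the cup's mouth, at rim height: 38 mm along the cup's own x axis from its centre
- cup: the same cup; origin at the middle of the side it lies on at the start, 26 mm below its centre along its own -z; axes as for cup_centre
- rinser: brush rinser, grey casing fixed to the bench, 75 mm high, yaw varies. Origin on the bench below the axis of the strainer well; z up, x towards its rinse basin. Reaches from -45 to 150 mm along x, 55 mm to either side along y; the well's mouth in the flat top is 45 (x) by 46 (y) mm. A fixed brush, 8 mm thick, lies on the basin at x = 118 mm, 85 mm to either side
- cassette_grip (a point): point on the strainer cassette's axis half-way between its two catches' finger plates, 97 mm above its underside; axes as the rinser's (catches on +y and -y), z up. Seated, it is 102 mm above the bench and 27 mm above the rinser's flat top. The cassette's underside is clear of the rinser's top after rising 70 mm
- cassette_base (a point): centre of the cassette's underside, 97 mm below cassette_grip along its axis; 5 mm above the bench when seated
- cassette: the strainer cassette with its catches (about 0.17 kg); origin and axes as cassette_base. White lower part with mesh windows, 40 (x) x 42 (y) mm, 52 mm high, sunk in the rinser; black head above it, 40 (x) x 21 (y) mm, up to 110 mm, with a black catch on its +y and its -y side. Barbs on the catches sit under the rinser's top: it comes out only with both catches pinched
- catch_l (a joint): catch on the cassette's +y side: 0 at rest, 0.006 m when pinched fully inwards; sprung, 1.5 N to start and 4.5 N at full travel; free of the rinser beyond about 0.0045
- catch_r (a joint): catch on the cassette's -y side: the same, moving the other way
- catch_l_pad (a point): middle of the outer face of the +y catch's finger plate, at the height of cassette_grip. The plates are 26 mm wide (x), reach from 76 to 112 mm above the cassette's underside, and measure 54 mm over their two outer faces at rest, 42 mm fully pinched
- catch_r_pad (a point): the same on the -y catch
- bowl: bystander: round clay bowl, 124 mm across, 60 mm high, origin under its middle
- mug: bystander: round white mug, 76 mm across, 90 mm high, origin under its middle
- slip_bottle: bystander: clear bottle, 60 mm across, 150 mm high, origin under its middle
- glaze_jar: bystander: small glass jar with a black cap, 44 mm across, 55 mm high, origin under its middle
- brush: bystander: brush 190 mm long lying flat along its x axis
- rib: bystander: flat wooden rib, 100 x 50 x 8 mm, lying flat, origin under its middle
- test_tile: bystander: glazed test tile, 50 x 70 x 7 mm, lying flat, origin under its middle

How it is judged (in metres and radians):
On the way, in this order (a step that is already met when the one before it is completed fails the run):
1. the cup stands upright on its foot on the bench, at rest and let go (angle between cup_centre's own x axis and vertical below 0.1 rad and height (world z) of cup_centre between 0.032 and 0.044 m and linear speed of cup below 0.03 m/s and contact force between the fingers and cup below 0.1 N), for 0.2 s.
2. both catches are pinched in with the cassette still seated (value of joint each of catch_l, catch_r above 0.004 m and z of cassette_base in the frame of rinser below 0.012 m), for 0.1 s.
3. the cassette is lifted clear of the rinser, held by both catches (z of cassette_base in the frame of rinser above 0.08 m and value of joint each of catch_l, catch_r above 0.003 m), for 0.1 s.
At the end, for the whole second after the job is handed in: The cup stands upright on its foot on the bench (within 0.1 rad), still and untouched; the cassette is held by both pinched catches, still and upright (within 0.2 rad), its underside centred over the cup's mouth within 20 mm and 5 to 100 mm above the rim, touching neither cup nor rinser (all of step 1 and horizontal distance between cassette_base and cup_mouth below 0.02 m and height (world z) of cassette_base between 0.081 and 0.176 m and angle between cassette_base's own z axis and vertical below 0.2 rad and linear speed of cassette below 0.03 m/s and value of joint each of catch_l, catch_r above 0.003 m and contact force between the fingers and cassette above 2 N and contact force between cassette and cup below 0.05 N and contact force between cassette and rinser below 0.05 N and contact force between the arm and cup below 0.1 N); the arm keeps its last pose, push and grip.
It fails at once if a bystander is shifted by more than 30 mm (distance of any of bowl, mug, slip_bottle, glaze_jar, brush, rib, test_tile from where it was at the start of the episode above 0.03 m).
It also fails if it takes over 72 s, if anything falls off the work surface, if the arm or the gripper's body presses on something with over 40 N, if the wrist force passes 120 N, or if a joint passes its speed limit or range.

## Working session

There is one attempt and no reset: what is moved stays moved. The work goes in short steps, Python scripts to look and compute and a tool call to move; the robot and the scene stay as the last step left them, time stands still between calls to the robot, and variables do not carry over. Pictures are saved under pics/ and viewed, and the job is handed in when it is done.

Besides the shell and the picture viewer there is one more tool, called after "Request:" by a JSON object that holds its "name" and its "arguments", one argument or row to a line. play_rows: Moves the arm, as the interface text tells. Its arguments: {"type":"object","properties":{"plan":{"type":"array","items":{"type":"array","items":{"type":"array","items":{"type":"number"}}}},"hand":{"type":"number"}},"required":["plan"]}

```bash
ls; mkdir -p pics; python3 - <<'E'
from station import r
import cv2,numpy as np
print(r.sense())
for n in ("side","top"):
    p,d=r.capture(n); cv2.imwrite(f"pics/{n}0.png",p); np.save(f"pics/{n}0.npy",d); print(n,r.get_calibration(n))
E
```

```text
pics
{'time_s': 0.0, 'joints': array([ 8.01343102e+01,  2.20927409e+01,  3.78455900e-01, -3.03510721e-02,
       -6.84105952e+01, -1.48152111e+01]), 'joint_velocities': array([ 0.1001015 , -0.0657722 , -0.03267452, -0.07205071,  0.0097291 ,
       -0.01736491]), 'effort': array([ 4.14316137e-04, -3.90662885e+01,  1.87404549e+01,  4.21984971e+00,
        1.09153159e-02, -1.97410436e-04]), 'tcp_pos': array([0.26069476, 0.56730573, 0.19892624]), 'ee_rot': array([[-8.58716273e-04, -4.17740837e-01, -9.08565824e-01],
       [-2.06289518e-03, -9.08563486e-01,  4.17741711e-01],
       [-9.99997504e-01,  2.23299766e-03, -8.15573084e-05]]), 'wrist_force': array([-0.07249839, -0.19261639,  0.01964422]), 'moment': array([ 0.04039085,  0.03978439, -0.0376062 ]), 'gripper_width': 0.9941587857755187}
side {'vfov': 51.03619469668375, 'cx': 326.4226212300026, 'cy': 196.64779530089663, 'distortion': array([-0.02806368,  0.        ,  0.        ,  0.        ,  0.        ]), 'rvec': array([ 2.2417607 , -1.02885816,  0.36228346]), 'tvec': array([-0.36356255,  0.38364784,  1.06278967])}
top {'vfov': 52.50590091877316, 'cx': 323.8866979971139, 'cy': 188.29932995435166, 'distortion': array([-0.04249983,  0.        ,  0.        ,  0.        ,  0.        ]), 'rvec': array([ 2.15523814, -2.14897596,  0.13046101]), 'tvec': array([-0.00692292,  0.56786223,  1.17353115])}
```

View pics/side0.png

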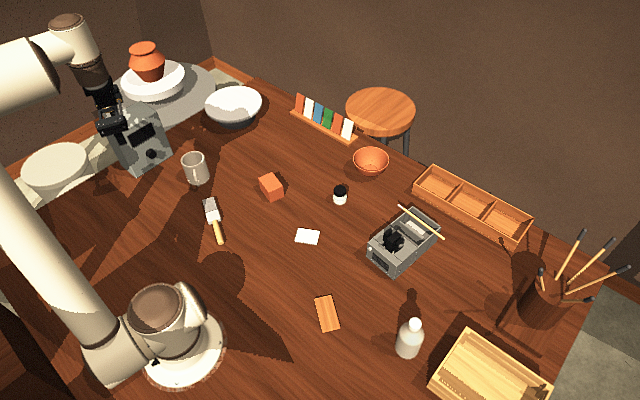

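View pics/top0.png

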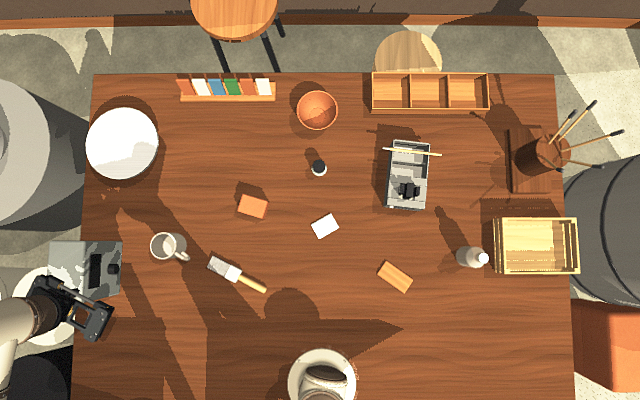

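Top view: the cup is at about (253,206), the rinser at about (408,178) with its black head at (409,190). The bowl is at (317,110), jar (318,168), tile (324,226), mug (170,246). I'll enlarge the cup and the rinser.

```bash
cat > h.py <<'E'
import cv2,numpy as np
from station import r
def cam(n):
    c=r.get_calibration(n); f=200/np.tan(np.radians(c['vfov']/2))
    K=np.array([[f,0,c['cx']],[0,f,c['cy']],[0,0,1]]); R,_=cv2.Rodrigues(c['rvec'])
    return K,c['distortion'],R,c['tvec'],c['rvec']
def world(n,uv,d):
    K,D,R,t,_=cam(n); u=cv2.undistortPoints(np.float64(uv).reshape(-1,1,2),K,D).reshape(-1,2)
    P=np.c_[u,np.ones(len(u))]*np.reshape(d,(-1,1)); return (P-t)@R
def onz(n,uv,z):
    K,D,R,t,_=cam(n); u=cv2.undistortPoints(np.float64(uv).reshape(-1,1,2),K,D).reshape(-1,2)
    ray=np.c_[u,np.ones(len(u))]@R; o=-R.T@t
    return o+ray*((z-o[2])/ray[:,2])[:,None]
def proj(n,X):
    K,D,R,t,rv=cam(n); return cv2.projectPoints(np.float64(X),rv,t,K,D)[0].reshape(-1,2)
def crop(p,x0,y0,x1,y1,s): return cv2.resize(p[y0:y1,x0:x1],None,fx=s,fy=s,interpolation=cv2.INTER_CUBIC)
E
python3 - <<'E'
from h import *
a=cv2.imread('pics/top0.png');b=cv2.imread('pics/side0.png')
o=np.vstack([np.hstack([crop(a,228,186,278,226,7),crop(b,246,166,296,206,7)])])
cv2.imwrite('pics/cup0.png',o)
o=np.hstack([crop(a,370,130,450,220,5),crop(b,360,195,440,285,5)])
cv2.imwrite('pics/rin0.png',o)
E
```

```text
(no output)
```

View pics/cup0.png

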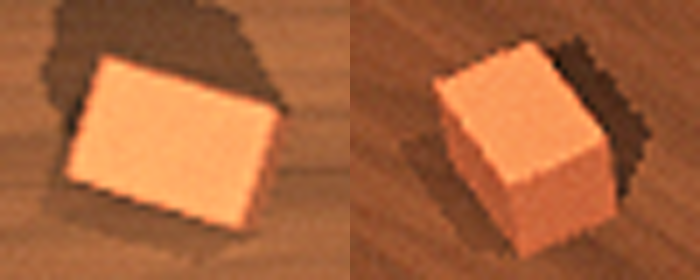

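View pics/rin0.png

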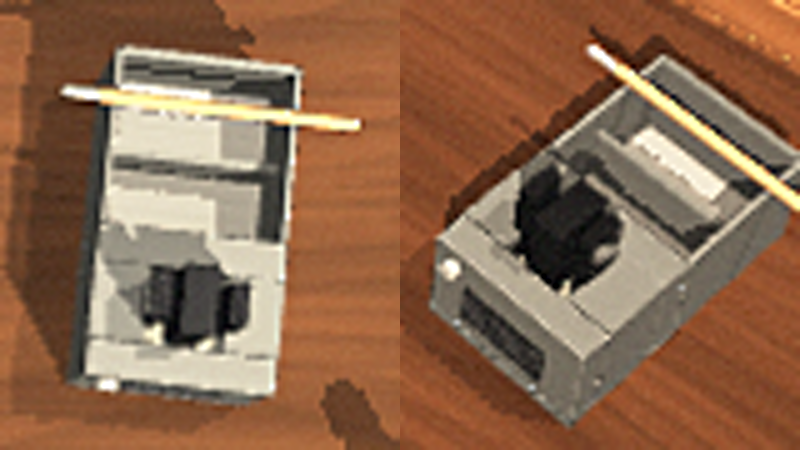

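Cup crop: the top face shows corners at about (103,56), (279,105), (245,230), (66,180) in the top view. In the side view the one visible end face is uniformly closed, so it looks like the foot. Next I'll get world coordinates.

```bash
python3 - <<'E'
from h import *
np.set_printoptions(precision=4,suppress=True)
def sub(n,c,x0,y0,s): return (np.array(c,float)+.5)/s-.5+np.array([x0,y0])
ct=sub('top',[(103,56),(279,105),(245,230),(66,180)],228,186,7)
cs=sub('side',[(436-350,82),(530-350,42),(603-350,135),(512-350,185)],246,166,7)
T=onz('top',ct,.052); S=onz('side',cs,.052)
print(T,T.mean(0)); print(S,S.mean(0))
for P in (T,S):
    for i in range(4):
        e=P[(i+1)%4]-P[i]; print(np.linalg.norm(e),np.degrees(np.arctan2(e[1],e[0])))
# camera positions
for n in('side','top'):
    K,D,R,t,_=cam(n); print(n,-R.T@t)
    d=np.load(f'pics/{n}0.npy')
    M=[(253,206)] if n=='top' else [(270,182)]
    for u,v in M: print(world(n,[(u,v)],d[v,u]))
# rinser top corners (flat top z=.075) top picture
ct=sub('top',[(120,47),(301,68),(273,397),(72,383)],370,130,5)
print('rin top',onz('top',ct,.075))
cs=sub('side',[(663-400,55),(437-400,238),(583-400,357),(800-400,165)],360,195,5)
print('rin side',onz('side',cs,.075))
E
```

```text
[[0.5496 0.2352 0.052 ]
 [0.5291 0.1604 0.052 ]
 [0.4766 0.1736 0.052 ]
 [0.4972 0.2493 0.052 ]] [0.5131 0.2046 0.052 ]
[[0.501  0.2512 0.052 ]
 [0.5477 0.2362 0.052 ]
 [0.5279 0.1674 0.052 ]
 [0.4793 0.1773 0.052 ]] [0.514 0.208 0.052]
0.07755355989070661 -105.32649571471052
0.05410007073819897 165.92011137831813
0.07848530967936006 74.7657304288987
0.05421415510553183 -15.067213720565743
0.049142644662092394 -17.803938109268945
0.07161322023949883 -106.08305748849827
0.04957852848480295 168.46700056661302
0.07702265770230343 73.69244083863117
side [-0.0538 -0.5487  1.0511]
[[0.5107 0.2035 0.0545]]
top [ 0.4136 -0.0137  1.2363]
[[0.5131 0.2029 0.0499]]
rin top [[ 0.7093 -0.2097  0.075 ]
 [ 0.6971 -0.3159  0.075 ]
 [ 0.5037 -0.2938  0.075 ]
 [ 0.5115 -0.1783  0.075 ]]
rin side [[ 0.7088 -0.2088  0.075 ]
 [ 0.5153 -0.186   0.075 ]
 [ 0.5048 -0.2926  0.075 ]
 [ 0.6909 -0.3144  0.075 ]]
```

```bash
python3 - <<'E'
from h import *
np.set_printoptions(precision=4,suppress=True)
for n in('top','side'):
    d=np.load(f'pics/{n}0.npy')
    v,u=np.mgrid[0:400,0:640]; W=world(n,np.c_[u.ravel(),v.ravel()],d.ravel())
    def box(lo,hi):
        m=(W>lo).all(1)&(W<hi).all(1); return W[m],m
    P,m=box([.44,.13,.044],[.59,.28,.06])
    print(n,'cup top z',np.median(P[:,2]),len(P),cv2.minAreaRect(np.float32(P[:,:2]*1000)))
    P,m=box([.44,.13,.01],[.59,.28,.044]); print(' sides',len(P), P[:,1].min(),P[:,1].max(),P[:,0].min(),P[:,0].max())
    P,m=box([.47,-.35,.068],[.75,-.15,.082]); print(' rin',len(P),np.median(P[:,2]),cv2.minAreaRect(np.float32(P[:,:2]*1000)))
    P,m=box([.5,-.3,.09],[.65,-.2,.13]); print(' head',len(P),P[:,2].max(),cv2.minAreaRect(np.float32(P[:,:2]*1000)))
    P,m=box([.5,-.3,.111],[.65,-.2,.125]); print(' headtop',len(P),cv2.minAreaRect(np.float32(P[:,:2]*1000)) if len(P) else '')
# foot face depth in side view
d=np.load('pics/side0.npy')
for (x,y) in [(540,215),(560,200),(580,185),(560,175),(590,170),(530,235),(600,200)]:
    uu,vv=int(round((x-350)/7+246)),int(round(y/7+166)); print((uu,vv),world('side',[(uu,vv)],d[vv,uu]))
E
```

```text
top cup top z 0.0523784717684467 444 ((512.7650146484375, 205.83035278320312), (74.6612319946289, 51.75575637817383), 72.67518615722656)
 sides 37 0.1634649640290064 0.21336470802304297 0.47837950612500013 0.5261563036777723
 rin 1167 0.07551775583010754 ((606.6353149414062, -252.39024353027344), (172.28598022460938, 196.04661560058594), 83.2561264038086)
 head 243 0.1230918961899813 ((554.2767944335938, -243.56004333496094), (54.72848892211914, 39.77768325805664), 86.5244140625)
 headtop 183 ((553.999755859375, -243.81895446777344), (53.95231628417969, 39.774024963378906), 89.30552673339844)
side cup top z 0.0527865067228784 317 ((512.6326293945312, 205.53305053710938), (81.73095703125, 53.39356231689453), 72.84773254394531)
 sides 158 0.16072687883946402 0.25206354130731573 0.4767406120389678 0.528275505839441
 rin 1061 0.07534077511336078 ((606.9703979492188, -257.542724609375), (169.9373321533203, 203.35494995117188), 86.72039794921875)
 head 298 0.12162198257410506 ((554.1239013671875, -243.369873046875), (57.507293701171875, 40.62506866455078), 83.32161712646484)
 headtop 175 ((554.7174682617188, -244.49057006835938), (57.035125732421875, 39.94227981567383), 70.32320404052734)
(273, 197) [[0.4877 0.1707 0.025 ]]
(276, 195) [[0.4997 0.1689 0.0257]]
(279, 192) [[0.5123 0.167  0.0309]]
(276, 191) [[0.5033 0.1702 0.0413]]
(280, 190) [[0.5159 0.1649 0.0391]]
(272, 200) [[0.4864 0.177  0.0063]]
(282, 195) [[0.5219 0.1659 0.0084]]
```

```bash
cat >> h.py <<'E'
from scipy.spatial.transform import Rotation as Ro
def tool(az,th):
    """tool down, y at azimuth az, then turned th deg about own y"""
    a=np.radians(az); x=np.array([0,0,-1.]); y=np.array([np.cos(a),np.sin(a),0]); z=np.cross(x,y)
    return np.c_[x,y,z]@Ro.from_rotvec([0,np.radians(th),0]).as_matrix()
def go(P,R,s=None):
    s=s or r.sense(); R0=s['ee_rot']; p=s['tcp_pos']
    d=R0.T@(np.array(P)-p)*100; w=Ro.from_matrix(R0.T@R).as_rotvec(degrees=True)/10
    print('t',round(s['time_s'],2),'tcp',np.round(p,4),'w',round(s['gripper_width'],3),'F',np.round(s['wrist_force'],1),'J',np.round(s['joints'],0))
    print('row',np.round(d,2).tolist(),np.round(w,3).tolist(),'dist',round(np.linalg.norm(d),1),'ang',round(np.linalg.norm(w)*10,1))
c=np.array([np.cos(np.radians(74)),np.sin(np.radians(74)),0])
E
python3 - <<'E'
from h import *
for n in ((170,240),):print(onz('top',[n],.09))
print(onz('top',[(318,166),(473,250)],.055))
go([.54,.30,.22],tool(164,0))
go([.54,.30,.22],tool(164,45))
E
```

```text
[[0.41235376 0.42944838 0.09      ]]
[[ 0.63196194  0.01223784  0.055     ]
 [ 0.386567   -0.43743176  0.055     ]]
t 0.1 tcp [0.2607 0.5674 0.1991] w 1.001 F [-0.4  0.6 -0.4] J [ 80.  22.   0.  -0. -68. -15.]
row [-2.07, 12.63, -36.54] [8.131, -0.009, -0.009] dist 38.7 ang 81.3
t 0.1 tcp [0.2607 0.5674 0.1991] w 1.001 F [-0.4  0.6 -0.4] J [ 80.  22.   0.  -0. -68. -15.]
row [-2.07, 12.63, -36.54] [7.682, 3.696, 3.172] dist 38.7 ang 91.0
```

Request:
{"name": "play_rows", "arguments": {
  "plan": [
    [[-2,2.5,-7,1.0,0,0],[-2,5,-14.5,2.0,0,0],[-2,7.5,-22,3.0,0,0],[-2,10,-29,4.0,0,0],[-2,12.6,-36.5,5.0,0,0]]
  ],
  "hand": 1
}}

```text
time_s: 0.72
tcp_pos: [0.4863, 0.3519, 0.2196]
ee_rot: [[-0.0, -0.966, -0.259], [-0.0, -0.259, 0.966], [-1.0, 0.001, -0.0]]
wrist_force: [0.5, 0.2, -0.1]
gripper_width: 1.001
```

```bash
python3 - <<'E'
from h import *
go([.54,.30,.22],tool(164,45))
E
```

```text
t 0.72 tcp [0.4863 0.3519 0.2196] w 1.001 F [ 0.5  0.2 -0.1] J [ 51.  19.  -1.  -0. -70. -36.]
row [-0.04, -3.85, -6.4] [2.939, 4.385, 1.214] dist 7.5 ang 54.2
```

Request:
{"name": "play_rows", "arguments": {
  "plan": [
    [[0,-2,-3.2,0.6,0.9,0.24],[0,-3.85,-6.4,1.2,1.75,0.48],[0,-3.85,-6.4,1.77,2.6,0.72],[0,-3.85,-6.4,2.35,3.5,0.97],[0,-3.85,-6.4,2.94,4.385,1.21]]
  ]
}}

```text
time_s: 1.35
tcp_pos: [0.5392, 0.3023, 0.2198]
ee_rot: [[-0.189, -0.963, 0.191], [-0.68, 0.269, 0.682], [-0.709, -0.001, -0.706]]
wrist_force: [-0.3, -0.4, -0.0]
gripper_width: 1.001
```

```bash
python3 - <<'E'
from h import *
go([.54,.30,.22],tool(164,45))
E
```

```text
t 1.35 tcp [0.5392 0.3023 0.2198] w 1.001 F [-0.3 -0.4 -0. ] J [  52.   42.   19.   16. -109.  -69.]
row [0.13, -0.14, -0.16] [0.025, 0.012, 0.033] dist 0.2 ang 0.4
```

```bash
python3 - <<'E'
from h import *
R=tool(164,45);G=np.array([.513,.2055,.028])+.008*c
go(G+(.019-.08)*R[:,0],R)
go(G+.019*R[:,0],R); print(G+.019*R[:,0])
E
```

```text
t 1.35 tcp [0.5392 0.3023 0.2198] w 1.001 F [-0.3 -0.4 -0. ] J [  52.   42.   19.   16. -109.  -69.]
row [14.01, -0.1, 7.01] [0.025, 0.012, 0.033] dist 15.7 ang 0.4
t 1.35 tcp [0.5392 0.3023 0.2198] w 1.001 F [-0.3 -0.4 -0. ] J [  52.   42.   19.   16. -109.  -69.]
row [22.01, -0.06, 6.99] [0.025, 0.012, 0.033] dist 23.1 ang 0.4
[0.5115019  0.20027551 0.01456497]
```

Request:
{"name": "play_rows", "arguments": {
  "plan": [
    [[4.7,0,2.3,0,0,0],[9.4,-0.1,4.7,0,0,0],[14,-0.1,7,0,0,0.03],[14,-0.1,7,0,0,0.03]]
  ]
}}

```text
time_s: 1.85
tcp_pos: [0.5252, 0.2523, 0.0679]
ee_rot: [[-0.199, -0.962, 0.185], [-0.68, 0.271, 0.681], [-0.706, 0.009, -0.709]]
wrist_force: [0.7, 0.7, 0.7]
gripper_width: 1.001
```

```bash
python3 - <<'E'
from h import *
R=tool(164,45);G=np.array([.513,.2055,.028])+.008*c
go(G+.019*R[:,0],R)
p,d=r.capture('side'); cv2.imwrite('pics/s1.png',crop(p,170,80,370,260,4))
E
```

```text
t 1.85 tcp [0.5252 0.2523 0.0679] w 1.001 F [0.7 0.7 0.7] J [ 51.  46.   3.  16. -90. -73.]
row [7.58, -0.14, -0.01] [0.057, -0.012, -0.02] dist 7.6 ang 0.6
```

View pics/s1.png

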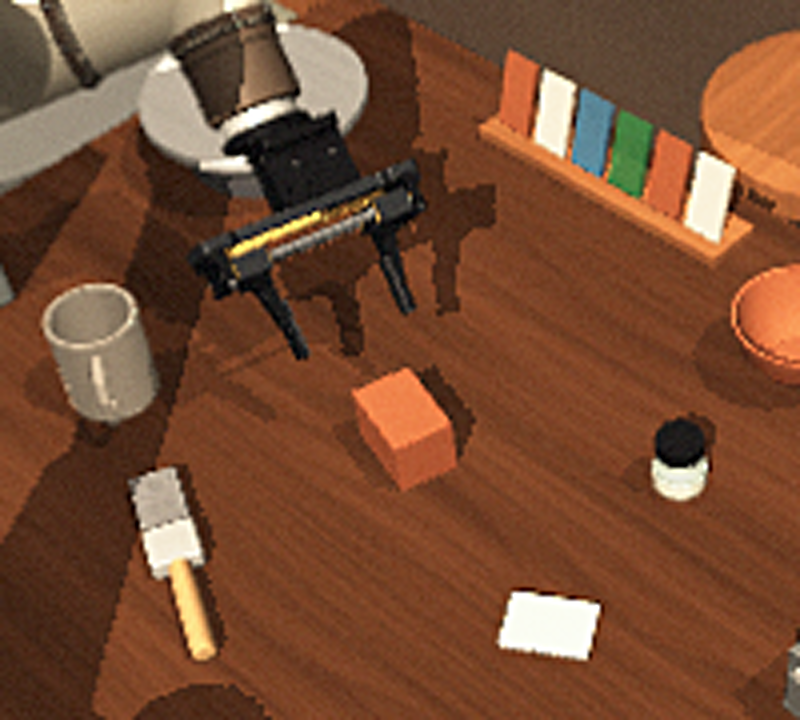

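The open fingers (tips at about (300,355) and (405,310) in the crop) are lined up behind the cup's mouth end, with the cup at about (405,425). I'll advance.

Request:
{"name": "play_rows", "arguments": {
  "plan": [
    [[2.5,-0.1,0,0.05,0,0],[5,-0.1,0,0.05,0,0],[7.5,-0.1,0,0.05,0,0],[7.5,-0.1,0,0.05,0,0],[7.5,-0.1,0,0.05,0,0]]
  ]
}}

```text
time_s: 2.52
tcp_pos: [0.5156, 0.2061, 0.0195]
ee_rot: [[-0.189, -0.962, 0.199], [-0.673, 0.274, 0.687], [-0.715, -0.004, -0.699]]
wrist_force: [-0.2, -0.3, 0.1]
gripper_width: 0.999
```

```bash
python3 - <<'E'
from h import *
R=tool(164,45);G=np.array([.513,.2055,.028])+.008*c
go(G+.019*R[:,0],R)
p,d=r.capture('side'); a=crop(p,230,110,330,230,5)
p,d=r.capture('top'); cv2.imwrite('pics/s2.png',np.hstack([a,crop(p,210,150,270,270,5)]))
E
```

```text
t 2.52 tcp [0.5156 0.2061 0.0195] w 0.999 F [-0.2 -0.3  0.1] J [ 49.  46.  -6.  18. -80. -75.]
row [0.82, 0.23, -0.14] [-0.013, 0.063, 0.024] dist 0.9 ang 0.7
```

View pics/s2.png

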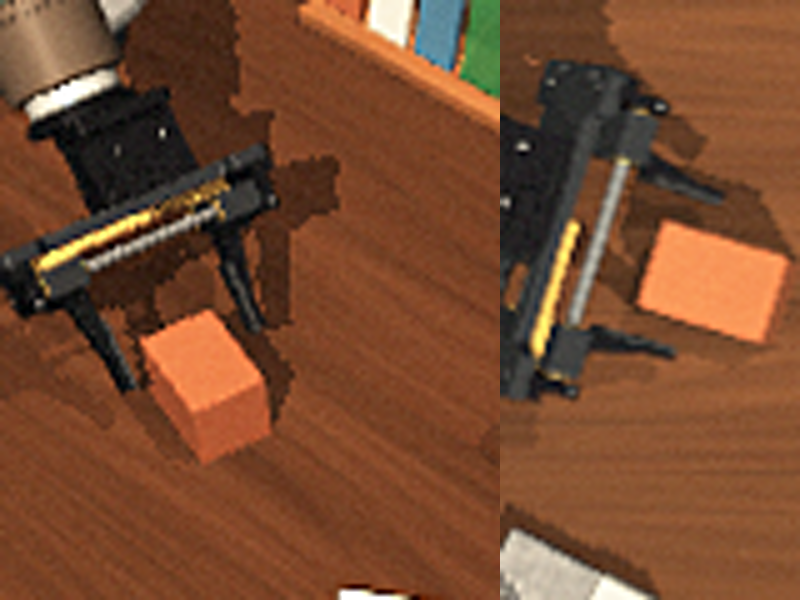

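Fingers straddle the cup, about 8 mm short of the target. I'll make a small advance, then close.

Request:
{"name": "play_rows", "arguments": {
  "plan": [
    [[0.8,0.2,-0.1,0,0.05,0],[0.8,0.2,-0.1,0,0.05,0],[0.8,0.2,-0.1,0,0.05,0]]
  ]
}}

```text
time_s: 3.0
tcp_pos: [0.5102, 0.1986, 0.0126]
ee_rot: [[-0.194, -0.961, 0.196], [-0.681, 0.276, 0.678], [-0.706, -0.002, -0.709]]
wrist_force: [-0.1, -0.4, 1.1]
gripper_width: 0.999
```

Request:
{"name": "play_rows", "arguments": {
  "plan": [
    [[0,0,0,0,0,0],[0,0,0,0,0,0],[0,0,0,0,0,0],[0,0,0,0,0,0],[0,0,0,0,0,0]]
  ],
  "hand": 0
}}

```text
time_s: 3.62
tcp_pos: [0.5105, 0.1987, 0.0127]
ee_rot: [[-0.194, -0.961, 0.196], [-0.681, 0.275, 0.679], [-0.706, -0.002, -0.708]]
wrist_force: [1.5, 0.7, -0.8]
gripper_width: 0.595
```

Request:
{"name": "play_rows", "arguments": {
  "plan": [
    [[0,0,0,0,0,0],[0,0,0,0,0,0],[0,0,0,0,0,0],[0,0,0,0,0,0]]
  ]
}}

```text
time_s: 4.12
tcp_pos: [0.5104, 0.1987, 0.0127]
ee_rot: [[-0.194, -0.961, 0.196], [-0.681, 0.275, 0.679], [-0.706, -0.002, -0.708]]
wrist_force: [1.1, 0.9, 0.6]
gripper_width: 0.596
```

```bash
python3 - <<'E'
from h import *
R=tool(164,45);G=np.array([.513,.2055,.028])+.008*c
go(G+.019*R[:,0],R)
p,d=r.capture('side'); a=crop(p,230,110,330,230,5)
p,d=r.capture('top'); cv2.imwrite('pics/s3.png',np.hstack([a,crop(p,210,150,270,270,5)]))
E
```

```text
t 4.12 tcp [0.5104 0.1987 0.0127] w 0.596 F [1.1 0.9 0.6] J [ 49.  46.  -8.  18. -79. -75.]
row [-0.26, -0.07, -0.01] [-0.007, -0.007, 0.009] dist 0.3 ang 0.1
```

View pics/s3.png

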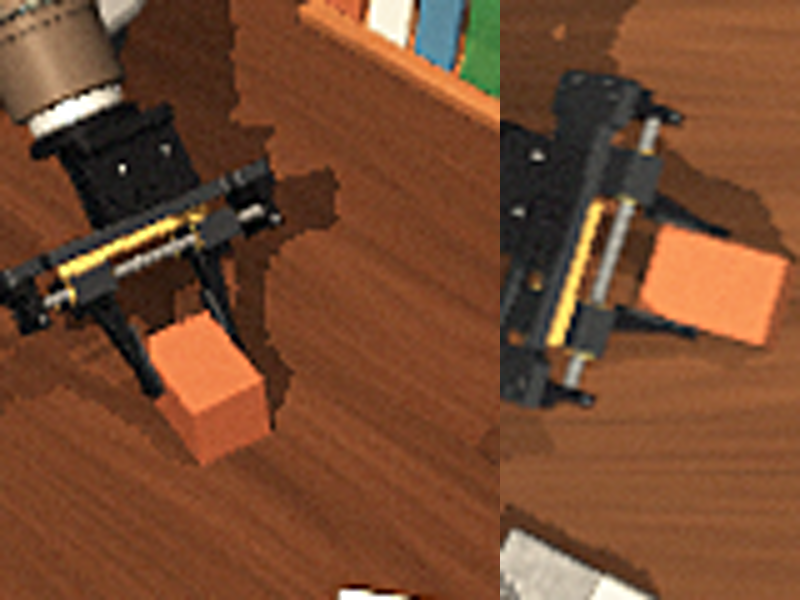

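The opening is 0.596 × 87 = 52 mm, so the cup is held. Now I'll lift it and turn it -90° about the jaw axis.

```bash
cat >> h.py <<'E'
def rows(G,ths,az=164,s=None):
    s=s or r.sense(); R0=s['ee_rot']; p=s['tcp_pos']
    for g,th in zip(G,ths):
        R=tool(az,th); P=np.array(g)+.019*R[:,0]
        d=R0.T@(P-p)*100; w=Ro.from_matrix(R0.T@R).as_rotvec(degrees=True)/10
        print(np.round(d,1).tolist()+np.round(w,2).tolist())
E
python3 - <<'E'
from h import *
g=[.5141,.2116,.1]
rows([[.5141,.2116,.06],g,g,g,g],[45,45,36,27,18])
E
```

```text
[-2.4, -0.0, -2.4, -0.01, -0.01, 0.01]
[-5.2, -0.0, -5.2, -0.01, -0.01, 0.01]
[-5.2, -0.0, -4.9, -0.01, -0.91, 0.01]
[-5.3, -0.0, -4.6, -0.01, -1.81, 0.01]
[-5.4, -0.0, -4.4, -0.01, -2.71, 0.01]
```

Request:
{"name": "play_rows", "arguments": {
  "plan": [
    [[-2.4,0,-2.4,0,0,0],[-5.2,0,-5.2,0,0,0],[-5.2,0,-4.9,0,-0.9,0],[-5.3,0,-4.6,0,-1.8,0],[-5.4,0,-4.4,0,-2.7,0]]
  ]
}}

```text
time_s: 4.85
tcp_pos: [0.5112, 0.2057, 0.0815]
ee_rot: [[-0.084, -0.961, 0.263], [-0.294, 0.276, 0.915], [-0.952, -0.001, -0.306]]
wrist_force: [-0.0, -0.4, -2.6]
gripper_width: 0.598
```

```bash
python3 - <<'E'
from h import *
g=[.5141,.2116,.1]
go(g,tool(164,18))
rows([g]*5,[9,0,-9,-18,-27])
E
```

```text
t 4.85 tcp [0.5112 0.2057 0.0815] w 0.598 F [-0.  -0.4 -2.6] J [ 44.  28. -14.  10. -64. -66.]
row [-1.96, -0.12, 0.05] [-0.005, 0.018, 0.002] dist 2.0 ang 0.2
[-0.1, -0.1, 0.3, -0.0, -0.88, 0.0]
[-0.2, -0.1, 0.6, -0.0, -1.78, 0.0]
[-0.3, -0.1, 0.9, -0.0, -2.68, 0.0]
[-0.4, -0.1, 1.2, -0.0, -3.58, 0.0]
[-0.6, -0.1, 1.4, -0.0, -4.48, 0.0]
```

Request:
{"name": "play_rows", "arguments": {
  "plan": [
    [[-0.1,-0.1,0.3,0,-0.9,0],[-0.2,-0.1,0.6,0,-1.8,0],[-0.3,-0.1,0.9,0,-2.7,0],[-0.4,-0.1,1.2,0,-3.6,0],[-0.6,-0.1,1.4,0,-4.5,0]]
  ]
}}

```text
time_s: 5.48
tcp_pos: [0.515, 0.22, 0.0828]
ee_rot: [[0.125, -0.962, 0.245], [0.438, 0.275, 0.856], [-0.89, 0.001, 0.456]]
wrist_force: [-0.6, -0.8, -3.2]
gripper_width: 0.592
```

```bash
python3 - <<'E'
from h import *
g=[.5141,.2116,.1]
go(g,tool(164,-27))
rows([g]*4,[-36,-45,-45,-45])
E
```

```text
t 5.47 tcp [0.515  0.22   0.0828] w 0.592 F [-0.6 -0.8 -3.2] J [ 25.  18. -19. -33. -39. -18.]
row [-1.91, -0.15, 0.04] [0.004, 0.012, -0.006] dist 1.9 ang 0.1
[-0.0, -0.2, 0.3, 0.0, -0.89, -0.01]
[-0.1, -0.2, 0.6, 0.0, -1.79, -0.01]
[-0.1, -0.2, 0.6, 0.0, -1.79, -0.01]
[-0.1, -0.2, 0.6, 0.0, -1.79, -0.01]
```

Request:
{"name": "play_rows", "arguments": {
  "plan": [
    [[0,-0.2,0.3,0,-0.9,0],[-0.1,-0.2,0.6,0,-1.8,0],[-0.1,-0.2,0.6,0,-1.8,0],[-0.1,-0.2,0.6,0,-1.8,0]]
  ]
}}

```text
time_s: 5.98
tcp_pos: [0.5201, 0.2234, 0.0863]
ee_rot: [[0.195, -0.961, 0.196], [0.677, 0.276, 0.682], [-0.71, -0.0, 0.704]]
wrist_force: [-0.3, 0.4, -2.0]
gripper_width: 0.595
```

```bash
python3 - <<'E'
from h import *
R=tool(164,-45)
s=r.sense(); print(np.round(s['ee_rot'],3), s['joints'].round(0))
rows([[.5141,.2116,.07],[.5141,.2116,.05],[.5141,.2116,.046],[.5141,.2116,.046]],[-45]*4)
p,d=r.capture('side'); a=crop(p,230,110,330,230,5)
p,d=r.capture('top'); cv2.imwrite('pics/s4.png',np.hstack([a,crop(p,210,150,270,270,5)]))
E
```

```text
[[ 0.195 -0.961  0.196]
 [ 0.677  0.276  0.682]
 [-0.71  -0.     0.704]] [ 10.  21. -17. -60. -47.  15.]
[2.1, 0.2, -2.1, -0.0, -0.02, 0.0]
[3.6, 0.2, -3.5, -0.0, -0.02, 0.0]
[3.8, 0.2, -3.8, -0.0, -0.02, 0.0]
[3.8, 0.2, -3.8, -0.0, -0.02, 0.0]
```

View pics/s4.png

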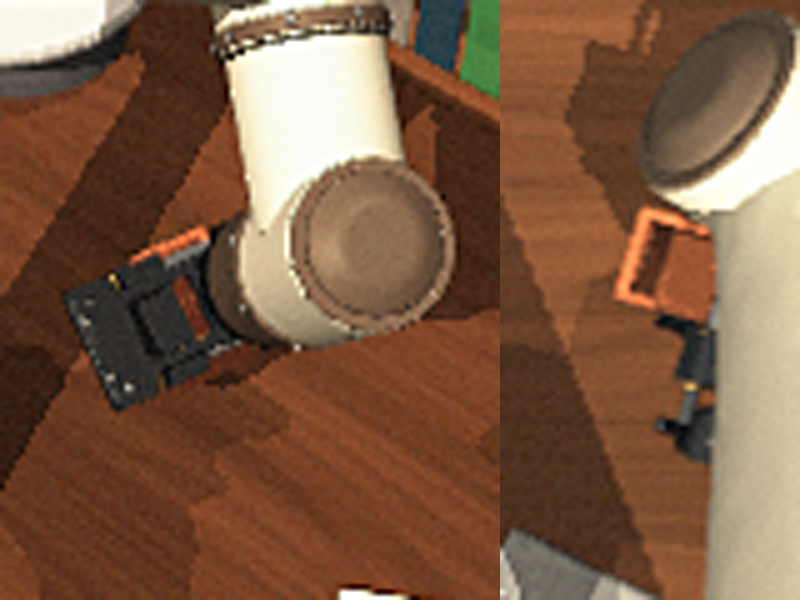

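The mouth now faces up: the open rim shows at (660,260) in the right-hand crop. Lowering.

Request:
{"name": "play_rows", "arguments": {
  "plan": [
    [[1,0.1,-1,0,0,0],[2.1,0.2,-2.1,0,0,0],[3,0.2,-3,0,0,0],[3.6,0.2,-3.6,0,0,0],[3.6,0.2,-3.6,0,0,0]]
  ]
}}

```text
time_s: 6.7
tcp_pos: [0.5181, 0.2252, 0.0356]
ee_rot: [[0.194, -0.962, 0.194], [0.678, 0.274, 0.682], [-0.709, -0.001, 0.705]]
wrist_force: [-1.2, 1.2, -2.2]
gripper_width: 0.593
```

```bash
python3 - <<'E'
from h import *
s=r.sense(); print((s['tcp_pos']-.019*s['ee_rot'][:,0]).round(4),s['wrist_force'].round(1),s['joint_velocities'].round(1))
rows([[.5141,.2116,.044],[.5141,.2116,.042]],[-45]*4)
E
```

```text
[0.5144 0.2123 0.0491] [-1.2  1.2 -2.2] [-0.4 -1.   0.6  0.2 -0.2 -0.2]
[0.3, 0.0, -0.4, 0.01, -0.01, -0.0]
[0.4, 0.0, -0.6, 0.01, -0.01, -0.0]
```

Request:
{"name": "play_rows", "arguments": {
  "plan": [
    [[0.1,0,-0.1,0,0,0],[0.2,0,-0.2,0,0,0],[0.3,0,-0.3,0,0,0],[0.3,0,-0.3,0,0,0]]
  ]
}}

```text
time_s: 7.2
tcp_pos: [0.5188, 0.2244, 0.0319]
ee_rot: [[0.196, -0.961, 0.194], [0.678, 0.276, 0.681], [-0.708, -0.002, 0.706]]
wrist_force: [-0.0, 0.7, -2.0]
gripper_width: 0.592
```

```bash
python3 - <<'E'
from h import *
s=r.sense(); print((s['tcp_pos']-.019*s['ee_rot'][:,0]).round(4),s['wrist_force'].round(1),s['joint_velocities'].round(1))
E
```

```text
[0.515  0.2115 0.0453] [-0.   0.7 -2. ] [ 0.   0.   0.1 -0.1  0.1 -0. ]
```

Request:
{"name": "play_rows", "arguments": {
  "plan": [
    [[0.05,0,-0.05,0,0,0],[0.1,0,-0.1,0,0,0],[0.1,0,-0.1,0,0,0]]
  ]
}}

```text
time_s: 7.58
tcp_pos: [0.5188, 0.2245, 0.0319]
ee_rot: [[0.196, -0.961, 0.193], [0.68, 0.275, 0.68], [-0.707, -0.002, 0.707]]
wrist_force: [-1.9, -4.1, 7.7]
gripper_width: 0.59
```

```bash
python3 - <<'E'
from h import *
s=r.sense(); print((s['tcp_pos']-.019*s['ee_rot'][:,0]).round(4),s['wrist_force'].round(1),s['joint_velocities'].round(1))
E
```

```text
[0.5151 0.2115 0.0453] [-1.9 -4.1  7.7] [ 0.1 -0.  -0.  -0.1  0.2  0. ]
```

Contact shows (+8 N from −2 N). I'll ease off by half a millimetre and release.

Request:
{"name": "play_rows", "arguments": {
  "plan": [
    [[-0.05,0,0.05,0,0,0],[-0.05,0,0.05,0,0,0]]
  ]
}}

```text
time_s: 7.82
tcp_pos: [0.5188, 0.2245, 0.0319]
ee_rot: [[0.196, -0.961, 0.193], [0.679, 0.275, 0.681], [-0.708, -0.002, 0.707]]
wrist_force: [-1.7, -3.4, 5.4]
gripper_width: 0.598
```

Request:
{"name": "play_rows", "arguments": {
  "plan": [
    [[0,0,0,0,0,0],[0,0,0,0,0,0],[0,0,0,0,0,0],[0,0,0,0,0,0],[0,0,0,0,0,0]]
  ],
  "hand": 1
}}

```text
time_s: 8.45
tcp_pos: [0.5186, 0.2245, 0.0309]
ee_rot: [[0.196, -0.961, 0.194], [0.678, 0.276, 0.681], [-0.708, -0.002, 0.706]]
wrist_force: [-0.2, 0.0, 0.2]
gripper_width: 0.985
```

```bash
python3 - <<'E'
from h import *
s=r.sense(); print(s['tcp_pos'],s['gripper_width'],s['wrist_force'].round(1))
p,d=r.capture('side'); a=crop(p,230,110,330,230,5)
p,d=r.capture('top'); cv2.imwrite('pics/s5.png',np.hstack([a,crop(p,210,150,270,270,5)]))
E
```

```text
[0.51856177 0.22447311 0.0309404 ] 0.9850601908207813 [-0.2  0.   0.2]
```

View pics/s5.png

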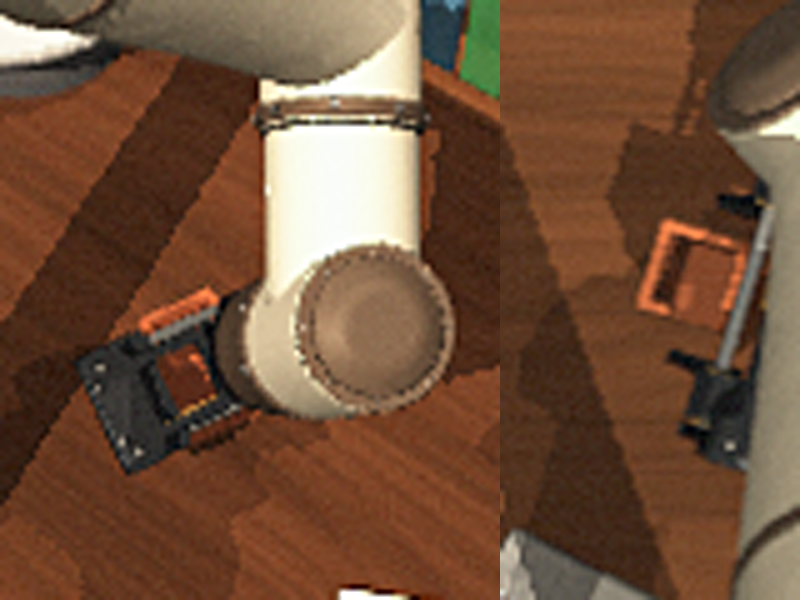

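The cup is standing, clear of both fingers. I'll back out along the tool axis.

Request:
{"name": "play_rows", "arguments": {
  "plan": [
    [[-2,0,0,0,0,0],[-5,0,0,0,0,0],[-9,0,0,0,0,0],[-13,0,0,0,0,0],[-17,0,0,0,0,0]]
  ]
}}

```text
time_s: 9.18
tcp_pos: [0.4845, 0.1074, 0.1533]
ee_rot: [[0.197, -0.961, 0.194], [0.677, 0.276, 0.682], [-0.709, -0.003, 0.705]]
wrist_force: [2.0, -0.4, 0.8]
gripper_width: 0.999
```

```bash
python3 - <<'E'
from h import *
rows([[.5,.0,.26],[.55,-.2436,.26]],[0,0],az=83.4)
E
```

```text
[-13.2, -4.5, -0.8, 7.62, 3.72, -3.13]
[-28.7, -16.0, -16.5, 7.62, 3.72, -3.13]
```

Request:
{"name": "play_rows", "arguments": {
  "plan": [
    [[-4,-1.5,-0.3,0.85,0.41,-0.35],[-8,-3,-0.6,1.69,0.83,-0.7],[-13,-4.5,-0.8,2.54,1.24,-1.04],[-17,-7.4,-4.8,3.39,1.65,-1.39],[-20.8,-10,-8.6,4.23,2.07,-1.74]]
  ]
}}

```text
time_s: 9.8
tcp_pos: [0.5234, -0.1205, 0.2408]
ee_rot: [[0.232, -0.477, 0.848], [0.277, 0.868, 0.413], [-0.933, 0.139, 0.333]]
wrist_force: [0.2, 0.3, -0.1]
gripper_width: 0.999
```

```bash
python3 - <<'E'
from h import *
rows([[.55,-.2436,.26]],[0],az=83.4); print(r.sense()['joints'].round())
E
```

```text
[-2.8, -11.9, -2.8, 3.36, 1.65, -1.37]
[ -8.   8.  -8. -20. -63. -47.]
```

Request:
{"name": "play_rows", "arguments": {
  "plan": [
    [[-0.7,-3,-0.7,0.84,0.41,-0.34],[-1.4,-6,-1.4,1.68,0.82,-0.69],[-2.1,-9,-2.1,2.52,1.24,-1.03],[-2.8,-11.9,-2.8,3.36,1.65,-1.37],[-2.8,-11.9,-2.8,3.36,1.65,-1.37]]
  ]
}}

```text
time_s: 10.42
tcp_pos: [0.5512, -0.2418, 0.2376]
ee_rot: [[-0.002, 0.111, 0.994], [0.003, 0.994, -0.111], [-1.0, 0.002, -0.002]]
wrist_force: [-0.4, 0.9, 0.3]
gripper_width: 1.005
```

```bash
python3 - <<'E'
from h import *
np.set_printoptions(precision=4,suppress=True)
rows([[.5543,-.244,.16],[.5543,-.244,.102]],[0,0],az=83.4); print(r.sense()['joints'].round())
pt,dt=r.capture('top');ps,ds=r.capture('side')
cv2.imwrite('pics/top2.png',pt);cv2.imwrite('pics/side2.png',ps);np.save('pics/top2.npy',dt);np.save('pics/side2.npy',ds)
cv2.imwrite('pics/s6.png',np.vstack([np.hstack([crop(pt,225,180,285,230,6),crop(ps,240,150,300,200,6)]),np.hstack([crop(pt,370,150,430,200,6),crop(ps,360,190,420,240,6)])]))
E
```

```text
[9.7, -0.2, 0.4, 0.02, -0.01, -0.01]
[15.5, -0.2, 0.4, 0.02, -0.01, -0.01]
[ -8.  19.   1.  -0. -72. -88.]
```

View pics/s6.png

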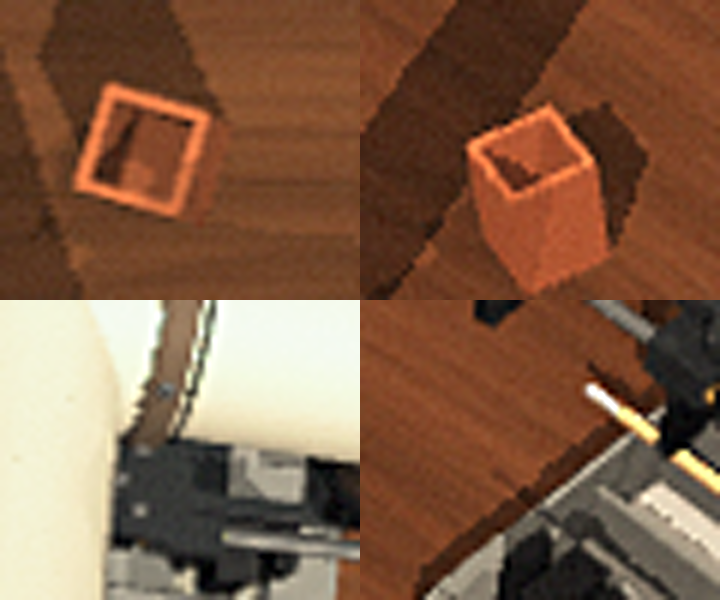

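View pics/side2.png

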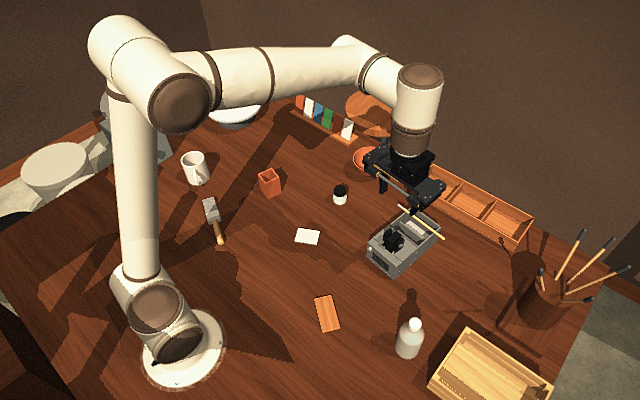

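The cup stands upright, mouth up: rim corners at (108,84), (215,117), (180,218), (75,187) in the top crop and about (470,148), (549,103), (595,162), (515,198) in the side crop. I'll measure the mouth and refine the cassette pose.

```bash
python3 - <<'E'
from h import *
np.set_printoptions(precision=4,suppress=True)
ct=(np.array([(108,84),(215,117),(180,218),(75,187)])+.5)/6-.5+[225,180]
cs=(np.array([(110,148),(189,103),(235,162),(155,198)])+.5)/6-.5+[240,150]
T=onz('top',ct,.076);S=onz('side',cs,.076);print(T,T.mean(0));print(S,S.mean(0))
for n in('top','side'):
    d=np.load(f'pics/{n}2.npy')
    v,u=np.mgrid[0:400,0:640]; W=world(n,np.c_[u.ravel(),v.ravel()],d.ravel())
    P=W[(W>[.46,.15,.068]).all(1)&(W<[.58,.27,.084]).all(1)]
    print(n,len(P),cv2.minAreaRect(np.float32(P[:,:2]*1000)),np.median(P[:,2]))
    # cassette head from first frames
a=cv2.imread('pics/top0.png');b=cv2.imread('pics/side0.png')
o=np.hstack([crop(a,390,170,430,210,10),crop(b,370,215,410,255,10)]); cv2.imwrite('pics/cas.png',o)
# predicted top-of-head and plates for origin guess
def pred(n,o,yaw,s,x0,y0):
    R=Ro.from_euler('z',yaw,degrees=True).as_matrix()
    for nm,xs,ys,z in(('head',20,10.5,115),('plates',13,27,117),('top',45,55,75)):
        X=np.array([[sx*xs,sy*ys,z] for sx,sy in((1,1),(1,-1),(-1,-1),(-1,1))])/1000
        print(n,nm,((proj(n,X@R.T+np.array([*o,0]))-[x0,y0]+.5)*s).round().tolist())
pred('top',(.5543,-.244),-6.6,10,390,170);pred('side',(.5543,-.244),-6.6,10,370,215)
E
```

```text
[[0.5468 0.2293 0.076 ]
 [0.531  0.1772 0.076 ]
 [0.4824 0.1929 0.076 ]
 [0.4971 0.2438 0.076 ]] [0.5143 0.2108 0.076 ]
[[0.497  0.2418 0.076 ]
 [0.5482 0.2337 0.076 ]
 [0.5332 0.1828 0.076 ]
 [0.4874 0.1966 0.076 ]] [0.5164 0.2137 0.076 ]
top 134 ((514.3294677734375, 211.47662353515625), (50.35451889038086, 51.77797317504883), 73.25545501708984) 0.07584856503751458
side 137 ((514.837646484375, 212.85690307617188), (59.59580993652344, 53.201541900634766), 72.45068359375) 0.07538575985335391
top head [[167.0, 128.0], [242.0, 136.0], [229.0, 278.0], [154.0, 269.0]]
top plates [[107.0, 144.0], [300.0, 167.0], [292.0, 259.0], [99.0, 236.0]]
top top [[-4.0, 45.0], [373.0, 89.0], [346.0, 396.0], [-35.0, 352.0]]
side head [[261.0, 154.0], [319.0, 199.0], [220.0, 283.0], [162.0, 235.0]]
side plates [[200.0, 128.0], [349.0, 246.0], [285.0, 301.0], [136.0, 181.0]]
side top [[187.0, 97.0], [483.0, 329.0], [266.0, 521.0], [-29.0, 272.0]]
```

View pics/cas.png

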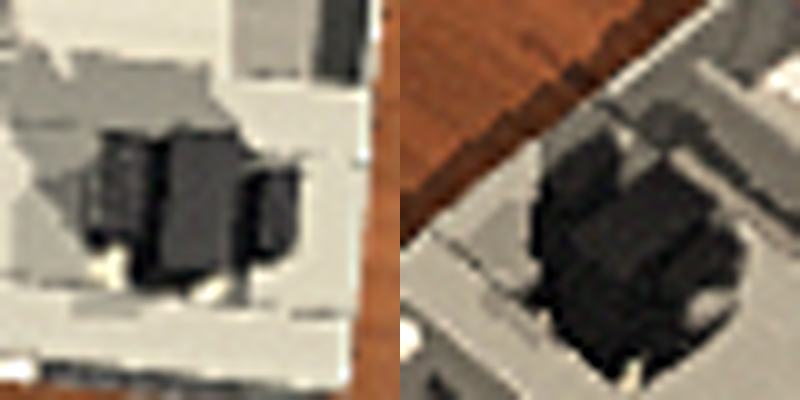

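Request:
{"name": "play_rows", "arguments": {
  "plan": [
    [[3,-0.2,0.3,0,0,0],[6.5,-0.2,0.4,0,0,0],[9.7,-0.2,0.4,0,0,0],[9.7,-0.2,0.4,0,0,0],[9.7,-0.2,0.4,0,0,0]]
  ]
}}

```text
time_s: 11.15
tcp_pos: [0.5557, -0.243, 0.1432]
ee_rot: [[0.003, 0.108, 0.994], [0.002, 0.994, -0.108], [-1.0, 0.002, 0.002]]
wrist_force: [0.7, 0.3, 0.6]
gripper_width: 1.001
```

```bash
python3 - <<'E'
from h import *
rows([[.5543,-.244,.102]],[0,0],az=83.4); s=r.sense();print(s['joints'].round(),s['ee_rot'].round(3),s['tcp_pos'])
E
```

```text
[6.0, -0.1, -0.1, 0.04, 0.01, -0.01]
[ -8.  23.  -7.  -0. -60. -88.] [[ 0.003  0.108  0.994]
 [ 0.002  0.994 -0.108]
 [-1.     0.002  0.002]] [ 0.55565742 -0.24298167  0.14319626]
```

Request:
{"name": "play_rows", "arguments": {
  "plan": [
    [[2,-0.1,-0.1,0.04,0,0],[4,-0.1,-0.1,0.04,0,0],[6,-0.1,-0.1,0.04,0,0],[6,-0.1,-0.1,0.04,0,0],[6,-0.1,-0.1,0.04,0,0]]
  ]
}}

```text
time_s: 11.78
tcp_pos: [0.5551, -0.2437, 0.0831]
ee_rot: [[0.003, 0.115, 0.993], [0.002, 0.993, -0.115], [-1.0, 0.003, 0.003]]
wrist_force: [-0.8, -1.1, 0.7]
gripper_width: 1.001
```

```bash
python3 - <<'E'
from h import *
rows([[.5543,-.244,.102]],[0,0],az=83.4); s=r.sense();print(s['joints'].round(),s['ee_rot'].round(3),s['tcp_pos'])
p,d=r.capture('side'); a=crop(p,350,180,450,280,5)
p,d=r.capture('top'); cv2.imwrite('pics/s7.png',np.hstack([a,crop(p,370,150,430,250,5)]))
E
```

```text
[0.0, -0.0, -0.1, -0.0, 0.01, -0.01]
[ -9.  26. -11.  -0. -53. -88.] [[ 0.003  0.115  0.993]
 [ 0.002  0.993 -0.115]
 [-1.     0.003  0.003]] [ 0.55512015 -0.2436906   0.08309416]
```

View pics/s7.png

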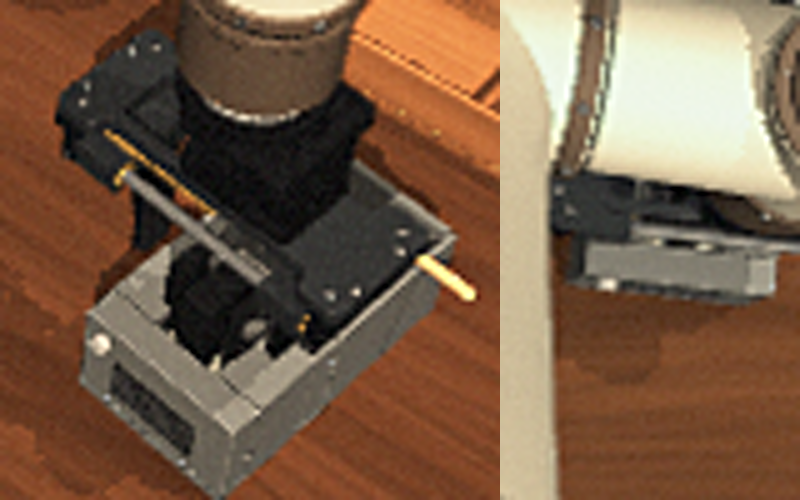

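Fingers are either side of the head, gripper level, well clear of the casing and brush. Closing.

Request:
{"name": "play_rows", "arguments": {
  "plan": [
    [[0,0,0,0,0,0],[0,0,0,0,0,0],[0,0,0,0,0,0],[0,0,0,0,0,0],[0,0,0,0,0,0]]
  ],
  "hand": 0
}}

```text
time_s: 12.5
tcp_pos: [0.5539, -0.2434, 0.0811]
ee_rot: [[-0.0, 0.116, 0.993], [0.003, 0.993, -0.116], [-1.0, 0.003, -0.001]]
wrist_force: [-1.0, -0.5, 1.5]
gripper_width: 0.52
```

Request:
{"name": "play_rows", "arguments": {
  "plan": [
    [[0,0,0,0,0,0],[0,0,0,0,0,0],[0,0,0,0,0,0],[0,0,0,0,0,0],[0,0,0,0,0,0]]
  ]
}}

```text
time_s: 13.12
tcp_pos: [0.5541, -0.2433, 0.0816]
ee_rot: [[0.0, 0.116, 0.993], [0.003, 0.993, -0.116], [-1.0, 0.003, -0.0]]
wrist_force: [-1.6, 1.1, 5.5]
gripper_width: 0.429
```

Opening 0.429 × 87 = 37 mm, which is under the 42 mm expected at full pinch. I'll look before lifting.

```bash
python3 - <<'E'
from h import *
s=r.sense();print(s['gripper_width'],s['tcp_pos'],s['wrist_force'],s['moment'])
p,d=r.capture('side'); a=crop(p,360,195,430,275,8)
cv2.imwrite('pics/s8.png',a)
E
```

```text
0.42949216371235815 [ 0.55412843 -0.24334364  0.08157479] [-1.58283644  1.11241214  5.5276042 ] [0.57272411 0.08438362 0.02243081]
```

View pics/s8.png

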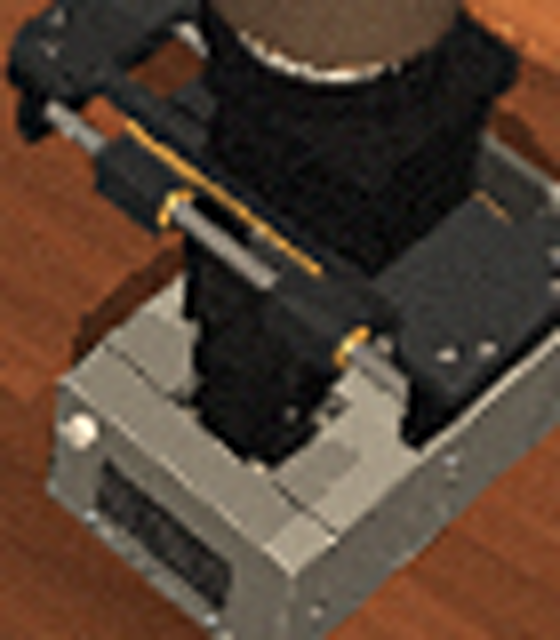

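The picture is inconclusive, with both fingers against the plates. I'll lift 1 cm slowly and watch the force.

Request:
{"name": "play_rows", "arguments": {
  "plan": [
    [[-0.2,0,0,0,0,0],[-0.4,0,0,0,0,0],[-0.6,0,0,0,0,0]]
  ]
}}

```text
time_s: 13.55
tcp_pos: [0.5533, -0.2433, 0.0863]
ee_rot: [[-0.002, 0.116, 0.993], [0.004, 0.993, -0.116], [-1.0, 0.004, -0.002]]
wrist_force: [0.0, -0.8, -1.7]
gripper_width: 0.424
```

Request:
{"name": "play_rows", "arguments": {
  "plan": [
    [[-0.2,0,0,0,0,0],[-0.4,0,0,0,0,0],[-0.4,0,0,0,0,0]]
  ]
}}

```text
time_s: 13.92
tcp_pos: [0.554, -0.2434, 0.0913]
ee_rot: [[-0.0, 0.116, 0.993], [0.003, 0.993, -0.116], [-1.0, 0.003, -0.0]]
wrist_force: [-0.4, -0.5, -1.3]
gripper_width: 0.423
```

Force is about −1.5 N, the cassette's weight, and it comes freely. Lifting on, straight up.

Request:
{"name": "play_rows", "arguments": {
  "plan": [
    [[-0.8,0,0,0,0,0],[-1.6,0,0,0,0,0],[-2.4,0,0,0,0,0],[-3.2,0,0,0,0,0],[-4,0,0,0,0,0]]
  ]
}}

```text
time_s: 14.55
tcp_pos: [0.5539, -0.2435, 0.1317]
ee_rot: [[-0.0, 0.116, 0.993], [0.003, 0.993, -0.116], [-1.0, 0.003, -0.001]]
wrist_force: [-0.2, -0.9, -1.9]
gripper_width: 0.422
```

Request:
{"name": "play_rows", "arguments": {
  "plan": [
    [[-1,0,0,0,0,0],[-2.5,0,0,0,0,0],[-4,0,0,0,0,0],[-5.5,0,0,0,0,0],[-7,0,0,0,0,0]]
  ]
}}

```text
time_s: 15.18
tcp_pos: [0.5539, -0.2437, 0.2023]
ee_rot: [[-0.0, 0.116, 0.993], [0.003, 0.993, -0.116], [-1.0, 0.003, -0.0]]
wrist_force: [0.4, 0.2, -1.9]
gripper_width: 0.421
```

Request:
{"name": "play_rows", "arguments": {
  "plan": [
    [[-1,0,0,0,0,0],[-1,0,0,0,0,0],[-1,0,0,0,0,0]]
  ]
}}

```text
time_s: 15.55
tcp_pos: [0.5535, -0.2436, 0.2103]
ee_rot: [[-0.002, 0.116, 0.993], [0.004, 0.993, -0.116], [-1.0, 0.004, -0.002]]
wrist_force: [0.8, 0.4, -1.7]
gripper_width: 0.423
```

```bash
python3 - <<'E'
from h import *
rows([[.5143,.212,.25]],[0,0],az=83.4); s=r.sense();print(s['joints'].round(),s['tcp_pos'],s['wrist_force'].round(1),s['gripper_width'])
p,d=r.capture('side'); np.save('pics/side3.npy',d); a=crop(p,340,140,440,260,5)
cv2.imwrite('pics/s9.png',a)
E
```

```text
[-1.9, 44.8, -9.2, -0.01, -0.01, -0.02]
[ -9.  20.  -1.  -0. -69. -88.] [ 0.55347264 -0.24356469  0.21032732] [ 0.8  0.4 -1.7] 0.4233300290896009
```

View pics/s9.png

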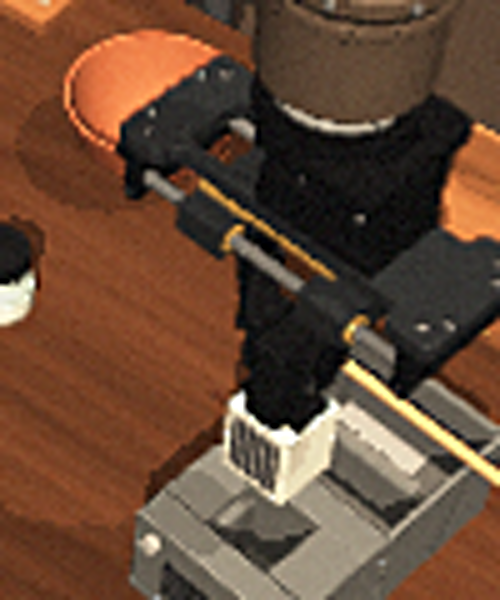

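The cassette is clear and upright, its white lower part well above the rinser (base about 134 mm up). Carrying it to the cup at the same height.

Request:
{"name": "play_rows", "arguments": {
  "plan": [
    [[0,1,-0.2,0,0,0],[0,3.5,-0.7,0,0,0],[0,7,-1.4,0,0,0],[0,11,-2.3,0,0,0],[0,15,-3.1,0,0,0]]
  ]
}}

```text
time_s: 16.23
tcp_pos: [0.5399, -0.0895, 0.2113]
ee_rot: [[-0.001, 0.116, 0.993], [0.004, 0.993, -0.116], [-1.0, 0.003, -0.001]]
wrist_force: [-0.3, -0.1, -1.9]
gripper_width: 0.426
```

Request:
{"name": "play_rows", "arguments": {
  "plan": [
    [[0,4,-0.8,0,0,0],[0,8,-1.6,0,0,0],[0,12,-2.5,0,0,0],[0,15.5,-3.2,0,0,0],[0,18,-3.7,0,0,0]]
  ]
}}

```text
time_s: 16.85
tcp_pos: [0.5239, 0.0938, 0.212]
ee_rot: [[-0.001, 0.115, 0.993], [0.003, 0.993, -0.114], [-1.0, 0.003, -0.001]]
wrist_force: [0.2, -0.0, -2.5]
gripper_width: 0.424
```

```bash
python3 - <<'E'
from h import *
rows([[.5143,.212,.224]],[0,0],az=83.4); s=r.sense();print(s['joints'].round(),s['tcp_pos'],s['wrist_force'].round(1),s['gripper_width'])
E
```

```text
[0.7, 11.6, -2.3, 0.0, -0.01, -0.02]
[  27.   12.  -11.   -0.  -66. -124.] [0.52388769 0.09381786 0.21201212] [ 0.2 -0.  -2.5] 0.4240419203374125
```

Request:
{"name": "play_rows", "arguments": {
  "plan": [
    [[0,2.5,-0.5,0,0,0],[0.2,5.5,-1.1,0,0,0],[0.4,8.5,-1.7,0,0,0],[0.6,10.8,-2.1,0,0,0],[0.7,11.6,-2.3,0,0,0]]
  ]
}}

```text
time_s: 17.48
tcp_pos: [0.5148, 0.2111, 0.2052]
ee_rot: [[-0.001, 0.115, 0.993], [0.003, 0.993, -0.115], [-1.0, 0.003, -0.001]]
wrist_force: [-0.7, -0.2, -2.3]
gripper_width: 0.428
```

Request:
{"name": "play_rows", "arguments": {
  "plan": [
    [[0,0,0,0,0,0],[0,0,0,0,0,0],[0,0,0,0,0,0]]
  ]
}}

```text
time_s: 17.85
tcp_pos: [0.5154, 0.2091, 0.2057]
ee_rot: [[-0.0, 0.117, 0.993], [0.003, 0.993, -0.117], [-1.0, 0.003, -0.001]]
wrist_force: [0.2, -0.7, -1.5]
gripper_width: 0.425
```

```bash
python3 - <<'E'
from h import *
np.set_printoptions(precision=4,suppress=True)
rows([[.5143,.212,.224]],[0,0],az=83.4); s=r.sense();print(s['joints'].round(),s['tcp_pos'],s['wrist_force'].round(1),s['gripper_width'])
ps,d=r.capture('side');np.save('pics/side4.npy',d); a=crop(ps,220,90,320,210,5)
cv2.imwrite('pics/side4.png',ps)
pt,d=r.capture('top'); cv2.imwrite('pics/s10.png',np.hstack([a,crop(pt,220,150,280,270,5)]))
E
```

```text
[0.1, 0.3, -0.1, -0.01, -0.0, -0.02]
[  39.   15.   -9.   -0.  -66. -135.] [0.5154 0.2091 0.2057] [ 0.2 -0.7 -1.5] 0.42476900099213305
```

View pics/s10.png

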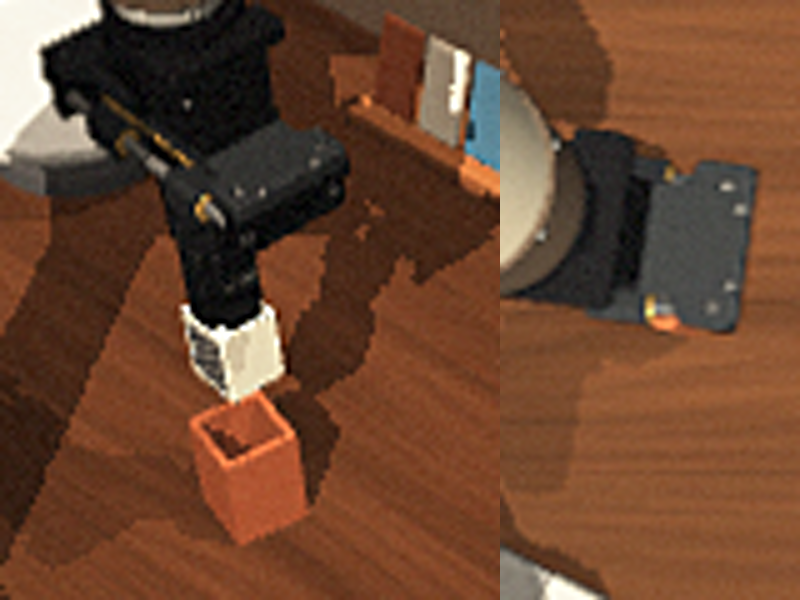

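View pics/side4.png

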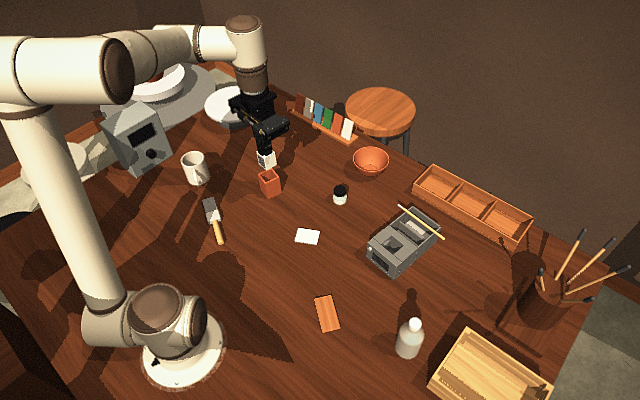

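The cassette hangs upright over the cup: white base bottom corner at about (235,400), cup rim corners at (190,420), (262,393), (297,433), (225,465) in the crop. I'll check both against a projection.

```bash
python3 - <<'E'
from h import *
np.set_printoptions(precision=4,suppress=True)
s=r.sense();p=s['tcp_pos'];zb=p[2]-.0816+.005
R=Ro.from_euler('z',-6.6,degrees=True).as_matrix()
X=np.array([[sx*20,sy*21,z] for z in(0,52) for sx,sy in((1,1),(1,-1),(-1,-1),(-1,1))])/1000
print('cas',zb,((proj('side',X@R.T+[p[0],p[1],zb])-[220,90]+.5)*5).round().tolist())
cs=(np.array([(190,420),(262,393),(297,433),(225,465)])+.5)/5-.5+[220,90]
print('rim',onz('side',cs,.076).mean(0))
d=np.load('pics/side4.npy');v,u=np.mgrid[0:400,0:640]; W=world('side',np.c_[u.ravel(),v.ravel()],d.ravel())
P=W[(W>[.46,.15,.068]).all(1)&(W<[.58,.27,.084]).all(1)];print('rim rect',cv2.minAreaRect(np.float32(P[:,:2]*1000)))
P=W[(W>[.46,.15,.12]).all(1)&(W<[.58,.27,.182]).all(1)];print('cas pts',P.min(0),P.max(0))
print(s['time_s'],s['joint_velocities'].round(2))
cv2.imwrite('pics/s11.png',crop(cv2.imread('pics/side4.png'),250,140,290,180,15))
E
```

```text
cas 0.12912119389629437 [[243.0, 340.0], [284.0, 375.0], [232.0, 406.0], [192.0, 371.0], [233.0, 279.0], [275.0, 314.0], [221.0, 345.0], [180.0, 310.0]]
rim [0.5161 0.2133 0.076 ]
rim rect ((514.437255859375, 213.13694763183594), (57.65639877319336, 54.0120964050293), 73.51007080078125)
cas pts [0.4924 0.1831 0.1311] [0.5342 0.2336 0.182 ]
17.95 [ 0.2   0.06  0.09 -0.07  0.06  0.11]
```

View pics/s11.png

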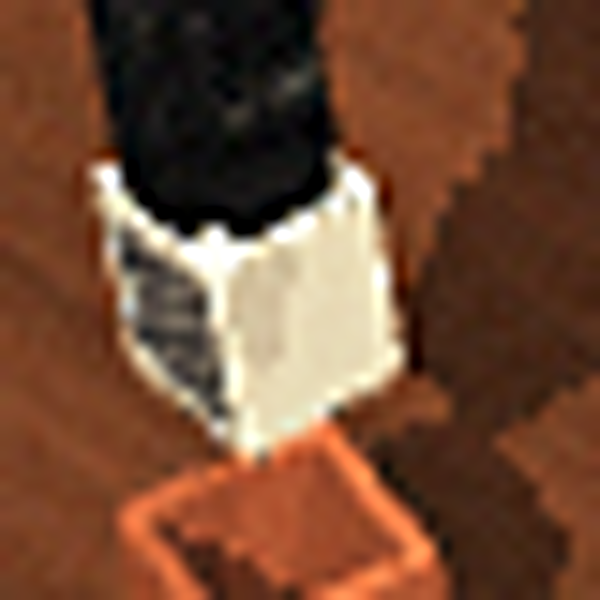

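The projection agrees to about 1–2 mm. The cassette base is at about (0.515, 0.209) and 0.13 m up, the cup mouth at about (0.515, 0.212), and the cassette is upright. I'll settle briefly and hand in.

Request:
{"name": "play_rows", "arguments": {
  "plan": [
    [[0,0.2,0,0,0,0],[0,0.2,0,0,0,0],[0,0.2,0,0,0,0],[0,0.2,0,0,0,0],[0,0.2,0,0,0,0]]
  ]
}}

```text
time_s: 18.58
tcp_pos: [0.5155, 0.2118, 0.2056]
ee_rot: [[-0.001, 0.116, 0.993], [0.003, 0.993, -0.116], [-1.0, 0.003, -0.001]]
wrist_force: [-0.0, -0.1, -1.8]
gripper_width: 0.426
```

Request:
{"name": "play_rows", "arguments": {
  "plan": [
    [[0,0,0,0,0,0],[0,0,0,0,0,0],[0,0,0,0,0,0],[0,0,0,0,0,0],[0,0,0,0,0,0]]
  ]
}}

```text
time_s: 19.2
tcp_pos: [0.5155, 0.2118, 0.2056]
ee_rot: [[-0.001, 0.116, 0.993], [0.003, 0.993, -0.116], [-1.0, 0.003, -0.001]]
wrist_force: [-0.0, -0.1, -2.6]
gripper_width: 0.426
```

```bash
python3 - <<'E'
from h import *
s=r.sense();print(s['time_s'],s['tcp_pos'],s['wrist_force'].round(1),s['gripper_width'],s['joint_velocities'].round(2))
print(r.finish_job())
E
```

```text
19.2 [0.51545702 0.21180325 0.20557265] [-0.  -0.1 -2.6] 0.4264810674221772 [ 0.06  0.01  0.01  0.05  0.01 -0.01]
the job is handed in; nothing more can be done
None
```

I stood the cup on its foot and let go of it. I then pinched both catches, lifted the cassette straight out, and handed the job in at 19.2 s with it held over the cup's mouth.

- **Position:** the gripper was at (0.5155, 0.2118) m and the cup mouth measured at about (0.515, 0.212) m, so they are centred to within a few millimetres. The cassette's underside was about 0.13 m up, roughly 5 cm above the rim.
- **State at hand-in:** the arm was still, and the wrist carried only about the cassette's weight. The last picture, taken before a final 3 mm centring move, showed the cassette and cup upright and apart. The bystanders looked unmoved there, but I did not measure them.
- **One reading disagreed:** the opening while pinched was about 37 mm, where 42 mm was expected at full pinch. The cassette still came out freely and was held steadily. I could not read the catch joints directly, so how far they were pinched is inferred.

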